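# Check that two vial-crimper levers stop short of the bar

## Robot

A 6-joint arm with a two-finger parallel gripper is mounted at the origin on the work surface. World frame = base frame: x ahead of the robot, y to its left, z up, the work surface at z = 0. Lengths are in mm, angles in rad, forces in N, time in s.
With the tool pointing down it reaches from about 300 to 775 mm from the base axis. Payload 14.6 kg.
Tool frame: the origin (TCP) lies at the very end of the fingers, on their centre line; the grasp point (between the pads) lies 19 mm behind it; x points along the fingers, y is the direction in which the jaws open and shut, and the axes are right-handed (so a half turn about x gives the same grasp; the last joint's range is limited). The gripper opens to 94 mm and grips with 3 to 60 N. Pads are 16 mm wide; open, the fingers measure 119 mm over their backs; the gripper's body (75 mm by 177 mm) begins 78 mm behind the grasp point.
Start: joints at [-1.211, 0.3, 1.521, -0, 1.321, -0.067], TCP at [227.67, -500.655, 205.446] pointing down, gripper open.
Joint ranges: [-3.03, 3.03], [-0.79, 2.21], [0.23, 2.52], [-1.04, 4.18], [0, 3.07], [-2.55, 2.55]. Speed limits (rad/s): [2.22, 2.22, 2.57, 3.14, 3.14, 3.14].

## Interface

Orientations are given as a rotation vector (axis times angle).
In Python, from bench import ctrl gives the robot as it stands.
- The arm moves only by the shell command python3 -m pendant 'ROWS' [OPENING] [FORCE]. ROWS is JSON, a list of rows, each an object with "offset": the shift along the tool's x, y, z in cm, a list of three; "roll": the turn about the tool's x in degrees. In form: [{"offset": [tx, ty, tz], "roll": roll}, ...]. A call has 1 to 12 rows; each row shifts and turns the commanded pose from where the row before left it, along the tool's axes as they then stand; what a row does not reach is not made up. A row lasts 1/8 s, in which the tool goes at most 62.5 mm and 10.7 degrees, less where a joint would pass 70% of its speed; a pose out of reach is approached as far as the arm can. A call is refused whole if a number of a shift passes 6.25 or a number of a turn 10.7, either way. A call with a gripper value outside its range is refused whole. OPENING is the opening, from -1 (shut) to 1 (fully open), so that 0 is half open, set as the call begins (- or left out, the last holds). The fingers move at their own pace and stop on an object; FORCE is the grip in N (left out, the last holds). Time passes only in rows, so rows that do not move let the fingers close. It gives the time, the measured TCP pose, the force and the opening at its end, in the units of the state.
- ctrl.read_state(): the state, without advancing time (a new reading comes with each control period).
- ctrl.grab_frame(name): name is "scene" or "top" or "wrist"; returns a dict with "img" (420x560x3 uint8, blue, green, red), "range_z" (420x560 float32, mm along the optical axis (not along the pixel's ray), 0 where there is no reading), "K" (3x3 intrinsics, pixels), "origin" and "orientation" of the camera in the world. Camera axes: x right, y down, z forward; pixel columns grow to the right and rows downward; lengths in mm; the calibration is good to about 2 mm. A picture is of the moment at which its call begins.
- ctrl.finish_job(): hands the job in, once; it reports no verdict.
The state is a dict: "clock": time; "q": joint angles; "joint_vel": joint speeds; "joint_efforts": joint torques, N m; "ee_pos": TCP position; "tool_rot": TCP orientation; "force": force on the tool from outside, world axes, zero at the start; "torque": the same for the moment, N m; "opening": opening from 0.0 (shut) to 1.0 (fully open).
Only numpy, scipy, OpenCV 4.12 (cv2) and the standard library are available. Lean on these libraries where they do the work, as an engineer would, in place of code of your own. Each camera call takes 0.05 s, during which the arm holds its last target. There are 200 camera calls.

## Task

Check the end stops of the two hand crimpers clamped in the bench stands, first the one with the long handles, then the one with the short handles. With the backs of the fingers, press the thinner, hinged lever from its outer side towards the fixed bar until it stops short of the bar, keep it there for a good second, then let it spring back fully. Do not grip the lever, do not touch or squeeze the bar, do not force the lever against its stop, and leave the glassware and other things where they stand.

Things in the scene. Friction and masses are not known exactly. Their poses are not given: they have to be found in the camera images.
- long_crimper: The crimper with the long handles, fixed in its bench stand: grey base plate 120 x 100 x 16, steel column, crimping head at the far (+x) end with its top about 140 above the table. Origin on the table under the middle of the base; the two handles run from above the origin along the body's -x for 190, side by side at 120 above the table: the fixed bar on the body's x axis (y = 0), the hinged lever on the +y side of it.
- long_bar: Fixed handle bar of the long crimper, does not move: rod of diameter 16, 190 long, with a black sleeve of diameter 22, 100 long, on its free end. Origin at the centre of the sleeve, on the rod's axis; x runs along the bar, its free end at -x.
- long_grip: Arm of the long hand lever: straight steel rod of diameter 13 with a black sleeve of diameter 16, 100 long, at its free end. Origin at the centre of the sleeve, on the rod's axis; x runs along the lever with the free end at -x; the upright hinge axis lies 140 from the origin along +x; +y (level) is the outer side, facing away from the bar; z is up. It turns with the lever. Pressing = pushing its outer side towards -y.
- long_lever (a joint): Angle of the long lever in rad: 0 at rest (splayed 0.40 rad from the bar, sprung back by itself), growing as it is pressed towards the bar, anticlockwise from above; firm stop at 0.36, where lever and bar are nearly parallel with about 22 of free gap between the sleeves. The spring needs about 3 N at the start and 6 N at the stop at the sleeve's centre; at the stop the resistance rises at once.
- short_crimper: The crimper with the short handles, fixed in its bench stand: grey base plate 120 x 100 x 16, steel column, crimping head at the far (+x) end with its top about 140 above the table. Origin on the table under the middle of the base; the two handles run from above the origin along the body's -x for 125, side by side at 120 above the table: the fixed bar on the body's x axis (y = 0), the hinged lever on the +y side of it.
- short_bar: Fixed handle bar of the short crimper, does not move: rod of diameter 16, 125 long, with a black sleeve of diameter 22, 60 long, on its free end. Origin at the centre of the sleeve, on the rod's axis; x runs along the bar, its free end at -x.
- short_grip: Arm of the short hand lever: straight steel rod of diameter 13 with a black sleeve of diameter 16, 60 long, at its free end. Origin at the centre of the sleeve, on the rod's axis; x runs along the lever with the free end at -x; the upright hinge axis lies 95 from the origin along +x; +y (level) is the outer side, facing away from the bar; z is up. It turns with the lever. Pressing = pushing its outer side towards -y.
- short_lever (a joint): Angle of the short lever in rad: 0 at rest (splayed 0.40 rad from the bar, sprung back by itself), growing as it is pressed towards the bar, anticlockwise from above; firm stop at 0.36, where lever and bar are nearly parallel with about 20 of free gap between the sleeves. The spring needs about 3 N at the start and 6 N at the stop at the sleeve's centre; at the stop the resistance rises at once.
- vial_a: Glass vial with metal cap, 23 diameter, 42 high, standing between the stands. Loose bystander, to be left alone. Origin at the centre of its underside.
- vial_b: A second vial like vial_a. Loose bystander, to be left alone. Origin at the centre of its underside.
- dish: Flat round clear culture dish, 94 diameter, 15 high, nearer the robot. Loose bystander, to be left alone. Origin at the centre of its underside.
- spanner: Steel spanner, 140 long, lying flat (origin under its middle). Loose bystander, to be left alone. Origin at the centre of its underside.
- cap_jar: Clear jar with blue lid, 52 diameter, 50 high. Loose bystander, to be left alone. Origin at the centre of its underside.
- media_bottle: Glass bottle with blue cap, 76 diameter, 150 high, on the right, outside the stands. Loose bystander, to be left alone. Origin at the centre of its underside.
- beaker: Glass beaker, 60 diameter, 65 high, on the left, outside the stands. Loose bystander, to be left alone. Origin at the centre of its underside.

How it is judged (in metres and radians):
On the way, in this order (a step that is already met when the one before it is completed fails the run):
1. the long lever is kept pressed in at its stop by the fingers on its outer side (value of joint long_lever above 0.335 rad and contact force between the fingers and long_grip above 0.5 N and y of the grasp point in the frame of long_grip above 0.008 m), for 0.8 s.
2. the long lever has sprung back (value of joint long_lever below 0.05 rad), for 0.2 s.
3. the short lever is kept pressed in at its stop by the fingers on its outer side (value of joint short_lever above 0.335 rad and contact force between the fingers and short_grip above 0.5 N and y of the grasp point in the frame of short_grip above 0.008 m), for 0.8 s.
At the end, for the whole second after the job is handed in: Both levers have been pressed to their stops (joint above 0.335 rad for 0.8 s, fingers on the outer side), long one first, and both are back within 0.05 rad of rest; every loose thing is at rest within 30 mm of where it stood (value of joint each of long_lever, short_lever below 0.05 rad and distance of each of vial_a, vial_b, dish, spanner, cap_jar, media_bottle, beaker from where it was at the start of the episode below 0.03 m and linear speed of each of vial_a, vial_b, dish, spanner, cap_jar, media_bottle, beaker below 0.02 m/s); the robot touches nothing.
It fails at once if the fingers press on or squeeze a fixed bar (contact force between the fingers and long_bar above 1.5 N or contact force between the fingers and short_bar above 1.5 N).
It fails at once if a lever is forced (over 45 N) (contact force between anything else and long_grip above 45 N or contact force between anything else and short_grip above 45 N).
It fails at once if a bystander is moved more than 30 mm or lifted (distance of any of vial_a, vial_b, dish, spanner, cap_jar, media_bottle, beaker from where it was at the start of the episode above 0.03 m or height (world z) of any of vial_a, vial_b, dish, spanner, cap_jar, media_bottle, beaker above 0.015 m).
It also fails if it takes over 67 s, if anything falls off the work surface, if the arm or the gripper's body presses on something with over 40 N, if the wrist force passes 120 N, or if a joint passes its speed limit or range.

## Working session

There is one attempt and no reset: what is moved stays moved. The work goes in short steps, Python scripts to look and compute and a shell command to move; the robot and the scene stay as the last step left them, time stands still between calls to the robot, and variables do not carry over. Pictures are saved under pics/ and viewed, about 8 in all and at most 12, crops included, and the job is handed in when it is done.

```bash
mkdir -p pics; cat > h.py <<'E'
import numpy as np, cv2
from scipy.spatial.transform import Rotation as R
from bench import ctrl
def rot(o):
    o=np.array(o,float)
    return o if o.shape==(3,3) else R.from_rotvec(o).as_matrix()
def pts(f):
    K=np.array(f["K"]);z=f["range_z"].astype(float);v,u=np.mgrid[:z.shape[0],:z.shape[1]]
    P=np.stack([(u-K[0,2])/K[0,0]*z,(v-K[1,2])/K[1,1]*z,z],-1)
    return P@rot(f["orientation"]).T+np.array(f["origin"])
E
python3 - <<'E'
from h import *
for n in ["top","scene"]:
    f=ctrl.grab_frame(n); cv2.imwrite(f"pics/{n}0.png",f["img"]); print(n,f["origin"],f["orientation"],f["K"]); np.savez(f"{n}0.npz",**f)
s=ctrl.read_state();print(s)
E
```

```text
top [ 444.61264741  -43.11646948 1224.37550078] [-2.15365194  2.16828903 -0.15247185] [[387.24624591   0.         280.95587656]
 [  0.         387.24624591 209.98601787]
 [  0.           0.           1.        ]]
scene [1175.65387048  444.47269889  749.73700363] [-1.09989732 -2.30656879  1.06603171] [[457.18461625   0.         280.85475816]
 [  0.         457.18461625 208.59642052]
 [  0.           0.           1.        ]]
{'clock': 0.1, 'q': array([-1.21056667e+00,  3.00407177e-01,  1.52148208e+00,  7.35769723e-07,
        1.32070328e+00, -6.66095265e-02]), 'joint_vel': array([ 3.38077809e-04, -2.85007190e-03, -6.02290730e-05, -1.54851022e-03,
        9.03281217e-04,  3.56667953e-04]), 'joint_efforts': array([ 1.48039460e-03, -5.32645190e+01, -3.53281224e+01,  7.09560653e-02,
        2.34573882e-02, -6.72238798e-05]), 'ee_pos': array([ 227.61213847, -500.44905257,  204.9632753 ]), 'tool_rot': array([ 1.98589851,  0.43142093, -1.98619431]), 'force': array([ 0.24361738, -0.06565433, -1.51193052]), 'torque': array([-0.06208767,  0.00618427,  0.02137764]), 'opening': 0.9979755724906213}
```

View pics/top0.png

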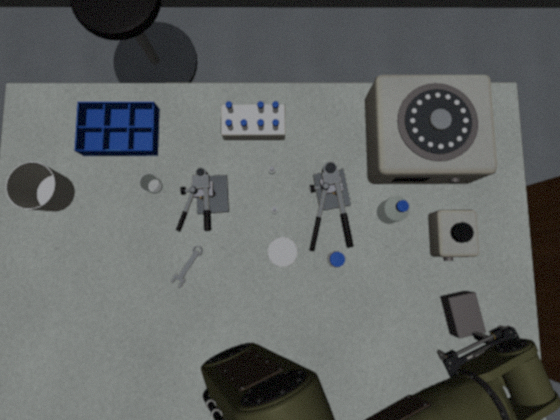

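View pics/scene0.png

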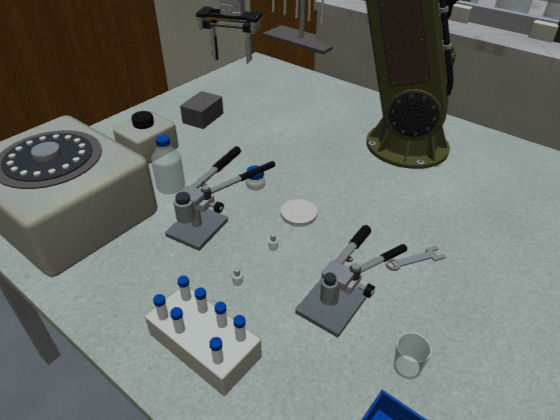

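The top view shows the long crimper on the right, with its lever sleeve at about (315,235) and its bar sleeve at (347,232). The short one is on the left, lever sleeve at (182,220) and bar at (207,218). The levers are on the left (+y) side. The scene view agrees. Next I measure the sleeves.

```bash
python3 - <<'E'
from h import *
f=dict(np.load("top0.npz"));img=f["img"];P=pts(f)
K=f["K"];Rm=rot(f["orientation"]);o=f["origin"]
def plane(u,v,z):
    d=Rm@np.array([(u-K[0,2])/K[0,0],(v-K[1,2])/K[1,1],1]);return o+d*(z-o[2])/d[2]
m=((img.max(2)<60)).astype(np.uint8);m[:, :165]=0;m[:,365:]=0;m[:195]=0;m[255:]=0
n,l,st,c=cv2.connectedComponentsWithStats(m)
for i in range(1,n):
    if st[i,4]<30: continue
    vv,uu=np.nonzero(l==i)
    Q=np.array([plane(u,v,120) for u,v in zip(uu,vv)])[:,:2]
    r=cv2.minAreaRect(Q.astype(np.float32)); h=P[vv,uu,2]
    vx=cv2.fitLine(Q.astype(np.float32),cv2.DIST_L2,0,.01,.01).ravel()
    print(c[i].round(1),st[i,4],"mean",Q.mean(0).round(1),"size",np.round(r[1],1),"dir",vx[:2].round(3),"h",np.percentile(h,[10,50,90]).round(1))
for nme,(u,v,z) in dict(dish=(282,251,15),jar=(337,259,50),bottle=(401,207,150),vialA=(272,171,42),vialB=(275,211,42),sp1=(198,248,5),sp2=(179,283,5)).items(): print(nme,plane(u,v,z).round(0))
print("tool",rot(ctrl.read_state()["tool_rot"]).round(2))
E
```

```text
[206.9 219.6] 141 mean [560.6 154.4] size [57.7 20. ] dir [0.998 0.067] h [123.9 129.  132.2]
[181.4 220.7] 83 mean [557.8 227. ] size [12.1 55.7] dir [ 0.94 -0.34] h [122.9 127.  129.6]
[346.3 229.8] 213 mean [ 528.9 -244.2] size [96.3 18.6] dir [0.986 0.167] h [127.  130.2 133.2]
[314.8 233.6] 150 mean [ 518.6 -154. ] size [12.6 96.6] dir [ 0.975 -0.223] h [124.4 127.7 129.9]
dish [472. -61.  15.]
jar [ 446. -226.   50.]
bottle [ 590. -395.  150.]
vialA [720. -32.  42.]
vialB [594. -40.  42.]
sp1 [484. 201.   5.]
sp2 [376. 258.   5.]
tool [[-0.    0.41 -0.91]
 [ 0.   -0.91 -0.41]
 [-1.   -0.   -0.  ]]
```

```bash
python3 -m pendant '[{"offset":[0,-2.49,-4.32],"roll":0},{"offset":[0,-2.49,-4.32],"roll":0},{"offset":[0,-2.49,-4.32],"roll":0},{"offset":[0,-2.49,-4.32],"roll":0},{"offset":[0,-2.49,-4.32],"roll":0},{"offset":[0,-2.49,-4.32],"roll":0},{"offset":[0,-2.49,-4.32],"roll":0},{"offset":[0,-2.49,-4.32],"roll":0},{"offset":[0,-2.49,-4.32],"roll":0},{"offset":[0,-2.49,-4.32],"roll":0},{"offset":[0,0,0],"roll":8.3},{"offset":[0,0,0],"roll":8.3}]' -1 10
python3 -m pendant '[{"offset":[0,0,0],"roll":0},{"offset":[0,0,0],"roll":0}]'
python3 - <<'E'
from h import *
s=ctrl.read_state();print(s["ee_pos"],rot(s["tool_rot"]).round(3),s["opening"],s["force"])
f=ctrl.grab_frame("wrist");cv2.imwrite("pics/w1.png",f["img"]);np.savez("w1.npz",**f)
f=ctrl.grab_frame("top");cv2.imwrite("pics/t1.png",f["img"])
E
```

```text
clock: 1.6
ee_pos: [517.9, -94.5, 204.9]
tool_rot: [2.151, 0.144, -2.153]
force: [0.3, 0.2, -0.0]
opening: 0.006
clock: 1.85
ee_pos: [517.7, -95.2, 205.3]
tool_rot: [2.149, 0.151, -2.149]
force: [-0.4, -0.5, 0.0]
opening: 0.006
[517.74722829 -95.24075249 205.3230149 ] [[-0.    0.14 -0.99]
 [ 0.   -0.99 -0.14]
 [-1.   -0.    0.  ]] 0.006174348957780586 [-0.44592488 -0.47498231  0.04268987]
```

View pics/w1.png

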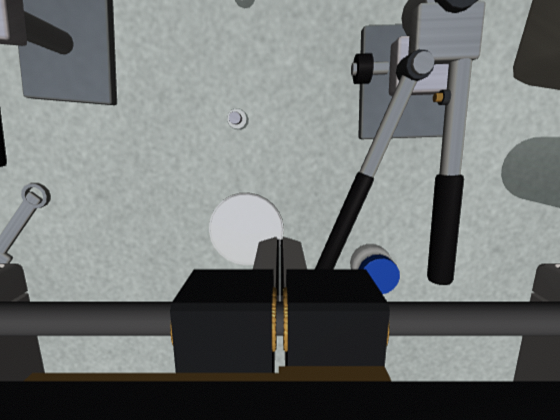

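The wrist view shows the closed fingers at (280,250), left of the long lever. Its sleeve runs from (365,180) to (322,270) and its hinge is at (420,63). I measure the lever from here.

```bash
python3 - <<'E'
from h import *
f=dict(np.load("w1.npz"));img=f["img"]
P=pts(f);m=np.zeros(img.shape[:2],np.uint8)
m[(img.max(2)<55)&(P[...,2]>105)&(P[...,2]<140)]=1;m[268:]=0
n,l,st,c=cv2.connectedComponentsWithStats(m)
for i in range(1,n):
    if st[i,4]<300: continue
    Q=P[l==i]; v=cv2.fitLine(Q[:,:2].astype(np.float32),cv2.DIST_L2,0,.01,.01).ravel()
    print(c[i].round(),st[i,4],Q.min(0).round(),Q.max(0).round(),"mean",Q.mean(0).round(1),"deg",np.degrees(np.arctan2(v[1],v[0])).round(1))
print("hinge",P[58:68,415:426].reshape(-1,3).mean(0).round(1))
E
```

```text
[410.  51.] 745 [ 644. -192.  105.] [ 707. -172.  136.] mean [ 664.3 -176.9  124.1] deg 2.3
[455.   5.] 340 [ 692. -217.  125.] [ 704. -186.  140.] mean [ 694.9 -197.5  135.3] deg -89.9
[365.  66.] 339 [ 643. -155.  105.] [ 663. -141.  111.] mean [ 653.  -148.   107.8] deg 10.4
[445. 207.] 2859 [ 490. -256.  114.] [ 663. -198.  133.] mean [ 547.6 -234.2  126.7] deg 12.3
[345. 220.] 1717 [ 477. -168.  120.] [ 567. -135.  130.] mean [ 524.3 -151.8  126. ] deg -13.2
hinge [ 653.7 -181.2  137.1]
```

```bash
python3 -m pendant '[{"offset":[3.5,0,0.7],"roll":0},{"offset":[3.5,0,0.7],"roll":0},{"offset":[3.5,0,0.3],"roll":0},{"offset":[0,1.0,0],"roll":0},{"offset":[0,1.0,0],"roll":0},{"offset":[0,0,0],"roll":0},{"offset":[0,0,0],"roll":0}]'
python3 -m pendant '[{"offset":[0,1.0,0],"roll":0},{"offset":[0,1.0,0],"roll":0},{"offset":[0,1.0,0],"roll":0},{"offset":[0,0,0],"roll":0},{"offset":[0,0,0],"roll":0}]'
```

```text
clock: 2.82
ee_pos: [504.1, -117.5, 101.3]
tool_rot: [2.152, 0.147, -2.149]
force: [-0.0, 0.3, -0.1]
opening: 0.006
clock: 3.45
ee_pos: [508.0, -147.0, 100.4]
tool_rot: [2.151, 0.148, -2.15]
force: [2.5, 3.6, -2.3]
opening: 0.006
```

Contact, about 4 N. I press on in small steps.

```bash
python3 -m pendant '[{"offset":[0,0.7,0],"roll":0},{"offset":[0,0.7,0],"roll":0},{"offset":[0,0.7,0],"roll":0},{"offset":[0,0.7,0],"roll":0},{"offset":[0,0,0],"roll":0},{"offset":[0,0,0],"roll":0}]'
python3 -m pendant '[{"offset":[0,0.2,0],"roll":0},{"offset":[0,0.2,0],"roll":0},{"offset":[0,0,0],"roll":0}]'
python3 -m pendant '[{"offset":[0,0.2,0],"roll":0},{"offset":[0,0,0],"roll":0}]'
```

```text
clock: 4.2
ee_pos: [511.1, -174.3, 100.1]
tool_rot: [2.149, 0.149, -2.153]
force: [-3.6, 5.8, -0.5]
opening: 0.003
clock: 4.58
ee_pos: [511.5, -178.2, 100.1]
tool_rot: [2.149, 0.149, -2.153]
force: [-3.8, 5.4, -1.0]
opening: 0.001
clock: 4.82
ee_pos: [511.7, -180.2, 100.1]
tool_rot: [2.149, 0.149, -2.153]
force: [-4.8, 5.0, -0.6]
opening: 0.009
```

```bash
python3 -m pendant '[{"offset":[0,0.1,0],"roll":0},{"offset":[0,0,0],"roll":0}]'
python3 - <<'E'
from h import *
f=ctrl.grab_frame("wrist");cv2.imwrite("pics/w2.png",f["img"]);np.savez("w2.npz",**f)
E
```

```text
clock: 5.08
ee_pos: [511.8, -181.1, 100.1]
tool_rot: [2.148, 0.149, -2.153]
force: [-5.6, 5.3, -0.3]
opening: 0.003
```

View pics/w2.png

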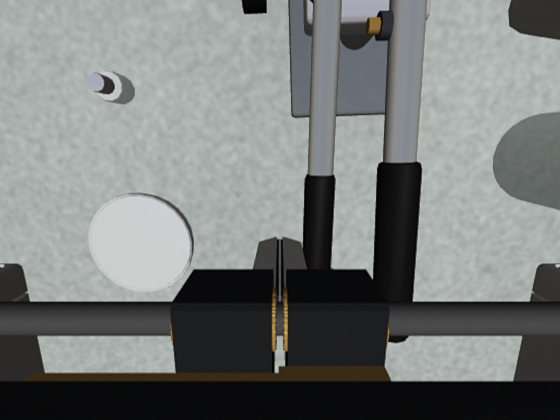

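The lever (305–330, 180–265) now runs nearly parallel to the bar (380–418), with a clear gap between them. I measure the angle.

```bash
cat > ang.py <<'E'
import sys
from h import *
f=dict(np.load(sys.argv[1]));img=f["img"]
P=pts(f);m=np.zeros(img.shape[:2],np.uint8)
m[(img.max(2)<55)&(P[...,2]>105)&(P[...,2]<140)]=1;m[265:]=0
n,l,st,c=cv2.connectedComponentsWithStats(m)
for i in range(1,n):
    if st[i,4]<800: continue
    Q=P[l==i]; v=cv2.fitLine(Q[:,:2].astype(np.float32),cv2.DIST_L2,0,.01,.01).ravel()
    print(c[i].round(),st[i,4],"mean",Q.mean(0).round(1),"deg",np.degrees(np.arctan2(v[1],v[0])).round(2))
E
python3 ang.py w2.npz
```

```text
[397. 213.] 4366 mean [ 550.8 -235.5  128.1] deg 9.54
[318. 219.] 2569 mean [ 541.8 -197.2  126.2] deg 7.47
```

```bash
python3 -m pendant '[{"offset":[0,0.1,0],"roll":0},{"offset":[0,0,0],"roll":0},{"offset":[0,0,0],"roll":0}]'
python3 -m pendant '[{"offset":[0,0.1,0],"roll":0},{"offset":[0,0,0],"roll":0},{"offset":[0,0,0],"roll":0}]'
```

```text
clock: 5.5
ee_pos: [511.9, -182.0, 100.1]
tool_rot: [2.148, 0.149, -2.153]
force: [-5.4, 5.9, 0.3]
opening: 0.004
clock: 5.88
ee_pos: [511.9, -182.2, 100.1]
tool_rot: [2.148, 0.151, -2.154]
force: [-6.9, 11.9, 2.7]
opening: 0.003
```

Force has doubled with almost no travel, so this is the stop. I hold about 1.25 s, then release.

```bash
python3 -m pendant '[{"offset":[0,0,0],"roll":0},{"offset":[0,0,0],"roll":0},{"offset":[0,0,0],"roll":0},{"offset":[0,0,0],"roll":0},{"offset":[0,0,0],"roll":0},{"offset":[0,0,0],"roll":0},{"offset":[0,0,0],"roll":0},{"offset":[0,0,0],"roll":0},{"offset":[0,0,0],"roll":0},{"offset":[0,0,0],"roll":0}]'
python3 - <<'E'
from h import *
f=ctrl.grab_frame("wrist");np.savez("w3.npz",**f)
E
python3 ang.py w3.npz
python3 -m pendant '[{"offset":[0,-1.0,0],"roll":0},{"offset":[0,-1.0,0],"roll":0},{"offset":[0,-1.0,0],"roll":0},{"offset":[0,-1.0,0],"roll":0},{"offset":[0,-1.0,0],"roll":0},{"offset":[0,-1.5,0],"roll":0},{"offset":[0,-2,0],"roll":0},{"offset":[0,0,0],"roll":0},{"offset":[0,0,0],"roll":0}]'
python3 - <<'E'
from h import *
f=ctrl.grab_frame("wrist");np.savez("w4.npz",**f)
E
python3 ang.py w4.npz
```

```text
clock: 7.12
ee_pos: [511.9, -182.2, 100.1]
tool_rot: [2.148, 0.151, -2.154]
force: [-7.0, 12.3, 2.7]
opening: 0.005
[393. 194.] 4919 mean [ 559.5 -233.1  127.5] deg 14.33
[317. 219.] 2568 mean [ 541.9 -198.1  126.2] deg 8.01
clock: 8.3
ee_pos: [501.3, -99.5, 100.5]
tool_rot: [2.15, 0.148, -2.15]
force: [0.2, 0.7, -0.8]
opening: 0.002
[400. 203.] 3677 mean [ 544.6 -155.6  125.2] deg -11.75
[543. 190.] 4443 mean [ 560.6 -227.9  123.5] deg 11.95
```

```bash
python3 -m pendant '[{"offset":[-5.2,0,0],"roll":0},{"offset":[-5.2,0,0],"roll":0},{"offset":[0,-4.61,-1.29],"roll":0},{"offset":[0,-4.61,-1.29],"roll":0},{"offset":[0,-4.61,-1.29],"roll":0},{"offset":[0,-4.61,-1.29],"roll":0},{"offset":[0,-4.61,-1.29],"roll":0},{"offset":[0,-4.61,-1.29],"roll":0},{"offset":[0,-4.61,-1.29],"roll":0},{"offset":[0,-4.61,-1.29],"roll":0},{"offset":[0,0,0],"roll":7},{"offset":[0,0,0],"roll":0}]'
python3 -m pendant '[{"offset":[0,0,0],"roll":0},{"offset":[0,0,0],"roll":0}]'
python3 - <<'E'
from h import *
s=ctrl.read_state();print(s["ee_pos"],rot(s["tool_rot"]).round(3))
f=ctrl.grab_frame("wrist");cv2.imwrite("pics/w5.png",f["img"]);np.savez("w5.npz",**f)
E
python3 ang.py w5.npz
```

```text
clock: 9.85
ee_pos: [553.2, 279.9, 204.1]
tool_rot: [2.213, 0.017, -2.214]
force: [-0.1, 0.4, 0.5]
opening: 0.002
clock: 10.1
ee_pos: [553.3, 279.4, 204.6]
tool_rot: [2.214, 0.017, -2.214]
force: [0.1, 0.4, -0.1]
opening: -0.001
[553.3019425  279.35991223 204.62226963] [[ 0.     0.015 -1.   ]
 [ 0.    -1.    -0.015]
 [-1.    -0.    -0.   ]]
[422.  35.] 912 mean [696.  178.5 136.9] deg -67.52
[419. 207.] 1935 mean [566.6 160.6 127.2] deg 7.32
[336. 216.] 1125 mean [557.6 230.2 126.1] deg -19.21
```

View pics/w5.png

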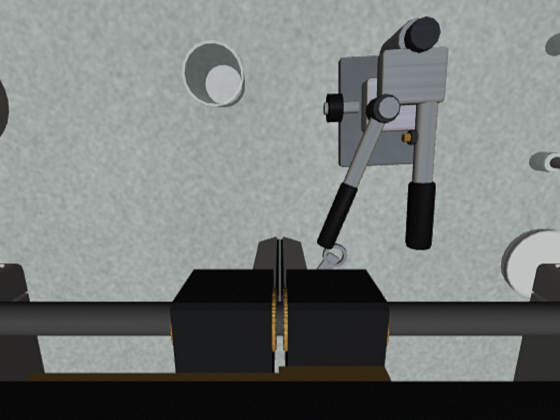

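The fingers at (280,250) are left of the short lever, whose sleeve runs from (350,187) to (325,243). I descend and press.

```bash
python3 -m pendant '[{"offset":[3.5,0,0],"roll":0},{"offset":[3.5,0,0],"roll":0},{"offset":[3.5,0,0],"roll":0},{"offset":[0,1.0,0],"roll":0},{"offset":[0,0.8,0],"roll":0},{"offset":[0,0,0],"roll":0},{"offset":[0,0,0],"roll":0}]'
python3 -m pendant '[{"offset":[0,0.7,0],"roll":0},{"offset":[0,0.7,0],"roll":0},{"offset":[0,0.7,0],"roll":0},{"offset":[0,0.7,0],"roll":0},{"offset":[0,0.4,0],"roll":0},{"offset":[0,0,0],"roll":0},{"offset":[0,0,0],"roll":0}]'
python3 -m pendant '[{"offset":[0,0.3,0],"roll":0},{"offset":[0,0.3,0],"roll":0},{"offset":[0,0,0],"roll":0},{"offset":[0,0,0],"roll":0}]'
```

```text
clock: 11.02
ee_pos: [553.8, 262.1, 100.6]
tool_rot: [2.216, 0.017, -2.213]
force: [-0.5, 0.1, 0.8]
opening: 0.002
clock: 11.9
ee_pos: [553.8, 230.0, 99.4]
tool_rot: [2.214, 0.017, -2.214]
force: [-1.8, 4.1, -1.5]
opening: 0.006
clock: 12.4
ee_pos: [553.8, 224.2, 99.3]
tool_rot: [2.213, 0.017, -2.214]
force: [-2.6, 5.5, -1.4]
opening: 0.004
```

```bash
python3 -m pendant '[{"offset":[0,0.2,0],"roll":0},{"offset":[0,0.2,0],"roll":0},{"offset":[0,0,0],"roll":0}]'
python3 -m pendant '[{"offset":[0,0.1,0],"roll":0},{"offset":[0,0.1,0],"roll":0},{"offset":[0,0,0],"roll":0}]'
python3 - <<'E'
from h import *
f=ctrl.grab_frame("wrist");cv2.imwrite("pics/w6.png",f["img"]);np.savez("w6.npz",**f)
E
python3 ang.py w6.npz
```

```text
clock: 12.78
ee_pos: [553.6, 220.2, 99.3]
tool_rot: [2.213, 0.017, -2.215]
force: [-4.1, 5.3, -1.2]
opening: 0.006
clock: 13.15
ee_pos: [553.6, 218.3, 99.3]
tool_rot: [2.213, 0.017, -2.215]
force: [-3.8, 6.2, -0.2]
opening: 0.006
[340.  91.] 1356 mean [643.  191.1 126.2] deg 45.72
[254.  84.] 828 mean [648.4 232.4 107.9] deg 2.51
[394. 236.] 2375 mean [573.9 159.8 127.8] deg 4.79
[317. 243.] 1198 mean [569.  198.5 126.2] deg 0.56
```

```bash
python3 -m pendant '[{"offset":[0,0.1,0],"roll":0},{"offset":[0,0,0],"roll":0},{"offset":[0,0,0],"roll":0}]'
python3 -m pendant '[{"offset":[0,0.1,0],"roll":0},{"offset":[0,0,0],"roll":0},{"offset":[0,0,0],"roll":0}]'
```

```text
clock: 13.58
ee_pos: [553.6, 217.3, 99.3]
tool_rot: [2.213, 0.017, -2.215]
force: [-4.3, 6.6, -0.3]
opening: 0.005
clock: 13.95
ee_pos: [553.6, 216.4, 99.3]
tool_rot: [2.213, 0.017, -2.215]
force: [-4.4, 7.0, -0.5]
opening: 0.001
```

```bash
python3 -m pendant '[{"offset":[0,0.1,0],"roll":0},{"offset":[0,0,0],"roll":0},{"offset":[0,0,0],"roll":0}]'
python3 - <<'E'
from h import *
f=ctrl.grab_frame("wrist");cv2.imwrite("pics/w7.png",f["img"]);np.savez("w7.npz",**f)
E
python3 ang.py w7.npz
```

```text
clock: 14.32
ee_pos: [553.5, 215.9, 99.3]
tool_rot: [2.213, 0.018, -2.215]
force: [-4.3, 9.4, -0.8]
opening: 0.008
[337.  94.] 1376 mean [641.4 189.9 126.3] deg 44.68
[250.  84.] 835 mean [648.3 232.4 107.9] deg 3.53
[390. 236.] 2331 mean [573.6 159.6 128. ] deg 2.24
[317. 243.] 1195 mean [569.  196.4 126.2] deg 2.96
```

View pics/w7.png

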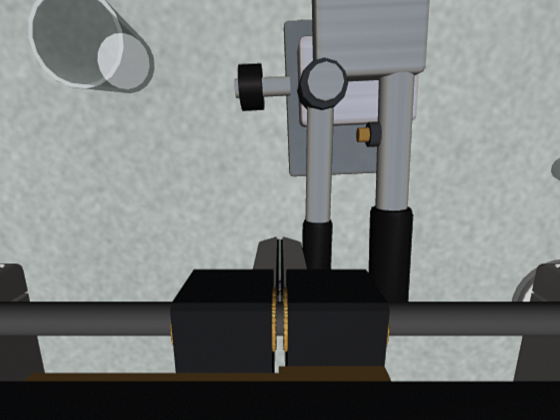

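The short lever (305–330, 220–265) is parallel to its bar (370–410) with a gap, and the force is rising, so it is at the stop. I add 0.5 mm, hold, release and rise clear.

```bash
python3 -m pendant '[{"offset":[0,0.05,0],"roll":0},{"offset":[0,0,0],"roll":0},{"offset":[0,0,0],"roll":0},{"offset":[0,0,0],"roll":0},{"offset":[0,0,0],"roll":0},{"offset":[0,0,0],"roll":0},{"offset":[0,0,0],"roll":0},{"offset":[0,0,0],"roll":0},{"offset":[0,0,0],"roll":0},{"offset":[0,0,0],"roll":0},{"offset":[0,0,0],"roll":0},{"offset":[0,0,0],"roll":0}]'
python3 -m pendant '[{"offset":[0,-1.0,0],"roll":0},{"offset":[0,-1.0,0],"roll":0},{"offset":[0,-1.0,0],"roll":0},{"offset":[0,-1.0,0],"roll":0},{"offset":[0,-1.0,0],"roll":0},{"offset":[0,-1.5,0],"roll":0},{"offset":[-3.5,0,0],"roll":0},{"offset":[-3.5,0,0],"roll":0},{"offset":[-3.5,0,0],"roll":0},{"offset":[0,0,0],"roll":0},{"offset":[0,0,0],"roll":0},{"offset":[0,0,0],"roll":0}]'
python3 - <<'E'
from h import *
f=ctrl.grab_frame("wrist");np.savez("w8.npz",**f)
a=cv2.resize(ctrl.grab_frame("top")["img"],(400,300));b=cv2.resize(ctrl.grab_frame("scene")["img"],(400,300))
cv2.imwrite("pics/end.png",np.hstack([a,b]))
E
python3 ang.py w8.npz
```

```text
clock: 15.88
ee_pos: [553.5, 215.9, 99.3]
tool_rot: [2.213, 0.019, -2.216]
force: [-4.8, 13.1, -1.5]
opening: 0.005
clock: 17.38
ee_pos: [552.7, 279.5, 203.1]
tool_rot: [2.211, 0.016, -2.216]
force: [-1.0, -0.1, 0.3]
opening: 0.001
[423.  33.] 930 mean [695.9 178.6 136.9] deg -64.39
[420. 206.] 1954 mean [566.7 160.6 127.1] deg 7.46
[337. 215.] 1139 mean [557.7 230.2 126.1] deg -19.35
```

View pics/end.png

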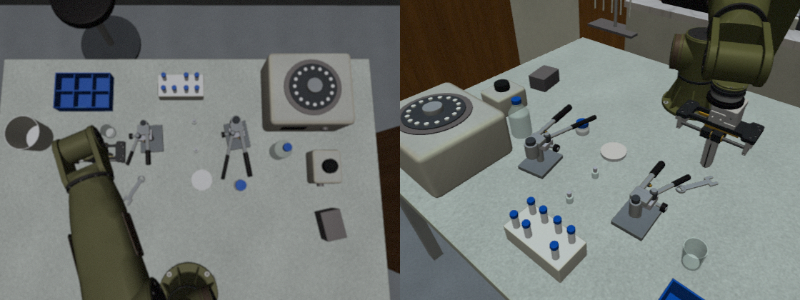

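Both levers are splayed again: the long one at (230,160) and the short one at (132,155) in the left half. The loose things stand where they were and the gripper is clear. Handing in.

```bash
python3 -c "
from bench import ctrl
print(ctrl.finish_job())"
```

```text
the job is handed in; nothing more can be done
None
```

I pressed the long lever and then the short lever to their stops with the back of the closed fingers, and handed the job in at about 17.5 s. No verdict was reported.

- **Holds:** I held each lever at its stop for more than 1.2 s, with about 12–14 N on the tool. The lever came nearly parallel to its bar, with a clear gap between them. At the stop the force rose at once with almost no further travel.
- **Short lever release:** the wrist camera measured it back at −19.35°, against −19.21° before pressing.
- **Long lever release:** the close-up reading straight after letting go was −11.75°, against −13.2° before. That is within the tolerance of about 2.9°, but the colour mask seemed to include other dark parts. After that I only checked it by eye in the final top and scene pictures, where it looks fully splayed.
- **Disagreeing readings:** some bar angles were off in the same way, such as 14.3° where earlier views gave 9.5°. I put these down to the mask, since the bar is fixed.
- **Bystanders:** by eye in the last pictures, the loose things stand where they were and the gripper touches nothing. I did not measure their positions again.

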